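# Unlatch the index plunger and take out the setting carrier

## Task

The aluminium carrier is pinned in the blue-bridged setting fixture. Pull up the red plunger grip and give it a quarter turn so that it stays up by itself, then draw the carrier out by its black tab and set it down flat in the middle of the round wooden disc, leaving the plunger latched open. Do not shift the steel block or the brown bottle.

Things in the scene. Friction and masses are not known exactly. Their poses are not given: they have to be found in the camera images.
- knob_grip (a point): Middle of the red plunger grip over the blue bridge: an upright flat bar 34 mm long (its own x), 12 mm thick (its y), 32 mm tall; the point lies 14 mm below its top, 18 mm above its underside, 68 mm above the worktop when the pin is down. z up, the turning axis. The bar's x runs along the fixture while the pin is down; it turns up to 94 degrees either way. A steel slotted block below it is 48 mm high.
- plunger (a joint): Height of the plunger, m: 0 pin down in the carrier, 0.022 fully up. A spring pulls it down with 5 to 8 N. Below about 0.012 its cross-pin sits in a slot and the grip cannot turn; raise it to about 0.017, turn it 40 to 90 degrees either way and let go: the cross-pin rests across the slot and it stays at about 0.012.
- carrier_grip (a point): Middle of the black upright tab of the loose aluminium carrier (0.2 kg). Tab 20 (x) x 12 (y) mm, 40 mm tall; the point is 14 mm below its top, 26 mm above the plate's top, 36 mm above the carrier's underside. Carrier x points from the tab to the plunger, 55 mm away while pinned; z up. Unpinned, the carrier slides out along its own -x with 2 mm play each side.
- fixture: Fixture screwed to the worktop, stands in various places and yaws: dark base 120 x 84 x 8 mm, blue bridge with its top 34 mm up, underside 6 mm over the carrier's plate. Origin: centre of the base's underside; x runs from the open end to the plunger, whose axis is at x = 33 mm. The carrier, drawn 50 mm or more along -x, is clear of the bridge and can be lifted.
- carrier_centre (a point): Centre of the carrier's plate, 90 x 50 x 10 mm (x, y, z); it lies 22 mm from the tab's middle along carrier +x and 31 mm below it, 5 mm above the carrier's underside.
- disc_top (a point): Centre of the top face of the loose round pale wooden disc, 96 mm across, 18 mm thick, lying on the worktop: where the carrier goes, in any yaw.
- steel_block: Square grey steel bench block, 60 x 60 x 18 mm, origin at the centre of its underside. It may change places with the disc. Not to be moved.
- flux_bottle: Brown bottle with a black cap, 39 mm across, 82 mm tall, standing behind the fixture; origin at the centre of its underside. Not to be moved.
Mind the look-alikes: they are no part of the job. What is shaped like the fixture but green is not meant.

How it is judged:
By the outcome, as a careful person would: the job done as asked, in the order asked, and still so for the second after the job is handed in, with the robot touching nothing.
It also fails if it takes over 69 s, if anything falls off the work surface, if the arm or the gripper's body presses on something with over 40 N, if the wrist force passes 120 N, or if a joint passes its speed limit or range.

## Robot

A 6-joint arm with a two-finger parallel gripper is mounted at the origin on a cart in front of the work surface, level with it; the furniture and walls round the work are solid. World frame = base frame: x ahead of the robot, y to its left, z up, the work surface at z = 0. Lengths are in mm, angles in rad, forces in N, time in s.
With the tool pointing down it reaches from about 325 to 750 mm from the base axis. Payload 7.6 kg.
Tool frame: the origin (TCP) lies on the mounting face of the last link; the fingertips stand 173 mm ahead of it and the grasp point (between the pads) lies 155 mm ahead of it; z points along the fingers, y is the line along which they close (so a half turn about z gives the same grasp; the last joint's range is limited). The gripper opens to 85 mm and grips with 20 to 120 N. Pads are 22 mm wide; open, the fingers measure 114 mm over their backs; the gripper's body (76 mm by 85 mm) begins 54 mm behind the grasp point. The pads swing forward as they close: fully open they stand 13 mm farther back than shut.
Start: joints at [1.185, 0.052, 1.401, -0, 1.689, -0.07], TCP at [163.031, 499.049, 404.723] pointing down, gripper open.
Joint ranges: [-2.9, 2.9], [-0.91, 2.17], [0.12, 2.37], [-1.06, 4.2], [0.26, 2.73], [-2.93, 2.93]. Speed limits (rad/s): [2.57, 2.57, 3.01, 3.14, 3.14, 3.14].

## Interface

Orientations are given as a 3x3 rotation matrix whose columns are the frame's x, y, z axes.
In Python, from workcell import * gives the robot as it stands.
- The arm moves only by the shell command python3 -m crank 'ROWS' [FORCE]. ROWS is JSON, a list of rows, each an object of numbers: "wx", "wy", "wz": the turn, a rotation vector about the tool's x, y, z in rad; "tx", "ty", "tz": the shift along the tool's x, y, z in cm; "jaw": the finger opening in cm, from 0 to 8.54. In form: [{"wx": .., "wy": .., "wz": .., "tx": .., "ty": .., "tz": .., "jaw": ..}, ...]. A call has 1 to 20 rows; each row shifts and turns the commanded pose from where the row before left it, along the tool's axes as they then stand; what a row does not reach is not made up. A row lasts 1/12 s, in which the tool goes at most 41.7 mm and 7.16 degrees, less where a joint would pass 70% of its speed; a pose out of reach is approached as far as the arm can. A call with a gripper value outside its range is refused whole. The fingers move at their own pace and stop on an object; FORCE is the grip in N (left out, the last holds). Time passes only in rows, so rows that do not move let the fingers close. It gives the time, the measured TCP pose, the force, the opening and the grip force at its end, in the units of the state.
- read_state(): the state, without advancing time (a new reading comes with each control period).
- capture(name): name is "scene" or "top"; returns a dict with "color" (384x512x3 uint8, red, green, blue), "fx", "fy", "cx", "cy" (pixels), "dist" ([k1, k2, p1, p2, k3] as OpenCV has them; the pictures are not rectified), "rvec" (rotation vector, rad) and "tvec" (3), from world to camera coordinates, as OpenCV has them. Camera axes: x right, y down, z forward; pixel columns grow to the right and rows downward; lengths in mm; the calibration is good to about 2 mm. A picture is of the moment at which its call begins. There is no depth.
- hand_in(): hands the job in; it is judged then, once.
Trained networks look in the newest picture that a camera, given by its name, has taken for a name from the list of things; names that differ only in an ending like _2 or _b are one class to them, and where a whole thing is asked for, a point or a joint stands for the part that bears it (a point fixed in the world has none). Each returns a list of dicts, best first, with "conf" (0 to 1); they miss things now and then, are a little off and sometimes report something else, mostly with a low value. They report only what shows in the picture. A call takes as long as a camera call. They do not tell look-alikes from the thing itself.
- find_in(name, camera): "extent" ([left, top, right, bottom] in pixels, round what is visible of it).
- masks_of(name, camera): "pixels" (384x512 bool, what is visible of it) and "extent" ([left, top, right, bottom] in pixels, round what is visible of it).
- mark_of(name, camera): "at" ([column, row] in pixels: a listed point, or the origin of a listed thing).
The state is a dict: "t": time; "joints": joint angles; "dq": joint speeds; "joint_efforts": joint torques, N m; "ee_pos": TCP position; "orientation": TCP orientation; "force": force on the tool from outside, world axes, zero at the start; "torque": the same for the moment, N m; "grip_width": finger opening in mm; "finger_force": force on a finger pad.
Only numpy, scipy, OpenCV 4.12 (cv2) and the standard library are available. Lean on these libraries where they do the work, as an engineer would, in place of code of your own. Each camera call takes 0.05 s, during which the arm holds its last target. There are 200 camera calls.

## Working session

There is one attempt and no reset: what is moved stays moved. The work goes in short steps, Python scripts to look and compute and a shell command to move; the robot and the scene stay as the last step left them, time stands still between calls to the robot, and variables do not carry over. Pictures are saved under pics/ and viewed, at most 10 in all, crops included, and the job is handed in when it is done.

```bash
mkdir -p pics; cat > h.py <<'E'
from workcell import *
import numpy as np, cv2
def cam(n):
    c=capture(n); K=np.array([[c['fx'],0,c['cx']],[0,c['fy'],c['cy']],[0,0,1.]])
    return c,K,np.array(c['dist'],float),cv2.Rodrigues(np.array(c['rvec'],float))[0],np.array(c['tvec'],float).ravel()
def ray(C,p):
    c,K,d,R,t=C
    u=cv2.undistortPoints(np.array([[p]],float),K,d)[0,0]
    return -R.T@t, R.T@np.array([u[0],u[1],1])
def atz(C,p,z):
    o,v=ray(C,p); return o+v*(z-o[2])/v[2]
def proj(C,P):
    c,K,d,R,t=C
    return cv2.projectPoints(np.array(P,float).reshape(-1,3),np.array(c['rvec'],float),t,K,d)[0][:,0]
def tri(Cs,ps):
    A=np.zeros((3,3));b=np.zeros(3)
    for C,p in zip(Cs,ps):
        o,v=ray(C,p);v=v/np.linalg.norm(v);M=np.eye(3)-np.outer(v,v);A+=M;b+=M@o
    return np.linalg.solve(A,b)
E
python3 - <<'E'
from h import *
np.set_printoptions(precision=1,suppress=True)
Z=dict(knob_grip=68,carrier_grip=44,fixture=0,carrier_centre=13,disc_top=18,steel_block=0,flux_bottle=0)
for n in ['scene','top']:
    C=cam(n); cv2.imwrite(f'pics/{n}0.png',C[0]['color'][:,:,::-1]); print(n,-C[3].T@C[4])
    for k,z in Z.items():
        for m in mark_of(k,n)[:3]: print(k,round(m['conf'],2),np.array(m['at']),atz(C,m['at'],z))
s=read_state();print(s['ee_pos'],s['orientation'],s['t'],s['grip_width'])
E
```

```text
scene [-432.6 -993.6  716.8]
knob_grip 0.59 [295.7 265.2] [ 307.2 -509.4   68. ]
knob_grip 0.48 [307.5 201.3] [ 569.4 -365.4   68. ]
knob_grip 0.46 [290.4 194. ] [ 574.2 -304.1   68. ]
carrier_grip 0.72 [276.3 210.7] [ 507.  -305.5   44. ]
fixture 0.93 [279.6 218. ] [ 541.1 -293.     0. ]
fixture 0.69 [280.1 296.3] [ 266.3 -499.     0. ]
carrier_centre 0.85 [280.6 214.4] [ 541.2 -296.    13. ]
disc_top 0.75 [197.9 189.3] [494.6 -11.3  18. ]
steel_block 0.6 [213.  212.1] [ 444.4 -122.6    0. ]
flux_bottle 0.8 [307.3 203.1] [ 664.6 -305.4    0. ]
top [ 418.8 -235.  1119.4]
knob_grip 0.62 [278.5 163.6] [ 561.9 -304.    68. ]
knob_grip 0.46 [344.  252.3] [ 301.3 -499.7   68. ]
carrier_grip 0.54 [273.5 176.2] [ 526.4 -290.6   44. ]
fixture 0.96 [272. 172.] [ 544.1 -288.     0. ]
fixture 0.94 [336.9 260.3] [ 268.6 -494.4    0. ]
carrier_centre 0.87 [274.6 173.6] [ 537.7 -295.6   13. ]
disc_top 0.59 [180.5 184.7] [498.7  -2.1  18. ]
disc_top 0.2 [273.4 129.6] [ 676.5 -290.3   18. ]
steel_block 0.85 [217.9 201.2] [ 449.2 -118.1    0. ]
flux_bottle 0.56 [273.4 130.3] [ 678.4 -291.3    0. ]
[163.1 499.  404.7] [[-1.   0.3  0. ]
 [ 0.3  1.   0. ]
 [-0.   0.  -1. ]] 0.8 85.48028943825068
```

View pics/scene0.png

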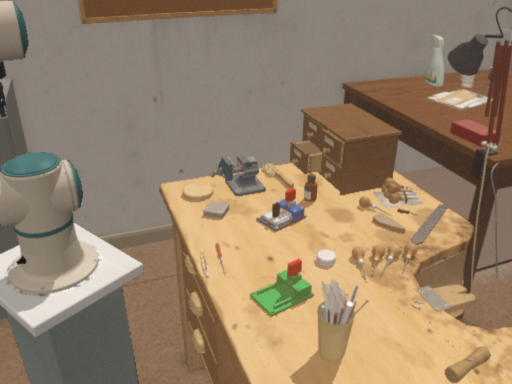

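View pics/top0.png

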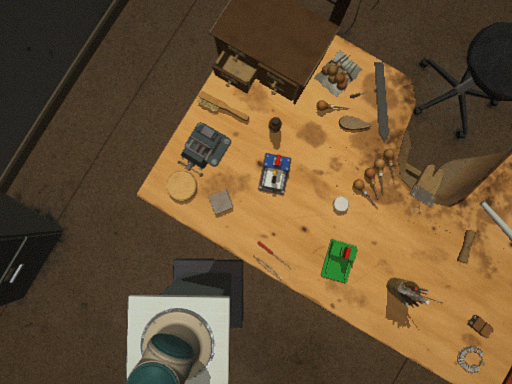

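```bash
cat > fit.py <<'E'
from h import *
from scipy.optimize import least_squares
np.set_printoptions(precision=1,suppress=True)
def W(q,P):
    c,s=np.cos(q[2]),np.sin(q[2]); P=np.array(P,float)
    return np.c_[q[0]+c*P[:,0]-s*P[:,1],q[1]+s*P[:,0]+c*P[:,1],P[:,2]]
pts=dict(knob_grip=(33,0,68),carrier_grip=(-22,0,44),fixture=(0,0,0),carrier_centre=(0,0,13))
if __name__=='__main__':
    Cs={n:cam(n) for n in ['scene','top']}; obs=[]
    for n,C in Cs.items():
        for k in pts:
            p0=proj(C,W((541,-291,-.1),[pts[k]]))[0]
            for m in mark_of(k,n):
                if np.linalg.norm(np.array(m['at'])-p0)<15: obs.append((n,k,np.array(m['at'])));break
    f=lambda q:np.concatenate([(proj(Cs[n],W(q,[pts[k]]))[0]-p) for n,k,p in obs])
    r=least_squares(f,[541,-291,-.1],loss='soft_l1',x_scale=[10,10,.1]);q=r.x
    print(q[:2],round(q[2],3)); 
    for (n,k,p),e in zip(obs,f(q).reshape(-1,2)): print(n,k,p,e)
    ims=[]
    for n,C in Cs.items():
        im=C[0]['color'][:,:,::-1]; c=proj(C,W(q,[(0,0,20)]))[0].round().astype(int)
        x0,y0=c[0]-33,c[1]-33; S=6
        z=cv2.resize(im[y0:y0+66,x0:x0+66],None,fx=S,fy=S,interpolation=cv2.INTER_CUBIC)
        base=proj(C,W(q,[(-60,-42,8),(60,-42,8),(60,42,8),(-60,42,8)]))
        bar=proj(C,W(q,[(16,-6,82),(50,-6,82),(50,6,82),(16,6,82)])); tab=proj(C,W(q,[(-32,-6,58),(-12,-6,58),(-12,6,58),(-32,6,58)]))
        for b,col in((base,(0,255,255)),(bar,(0,255,0)),(tab,(255,0,255))): cv2.polylines(z,[((b-[x0,y0]+.5)*S).round().astype(int)],True,col,1)
        ims.append(z)
    cv2.imwrite('pics/fit0.png',np.hstack(ims))
E
python3 fit.py
```

```text
[ 539.9 -296.2] -0.176
scene knob_grip [289.4 191.6] [-0.   2.4]
scene carrier_grip [274.4 210.2] [ 0.6 -2.6]
scene fixture [281.4 217.4] [-1.1  1.1]
scene carrier_centre [282.2 214.4] [-1.8  0.2]
top knob_grip [277.5 161. ] [ 0.3 -0.9]
top carrier_grip [272.3 178.8] [1.7 0.1]
top fixture [274.2 172.9] [0.4 0.4]
top carrier_centre [276.5 174.8] [-1.7 -1.9]
```

View pics/fit0.png

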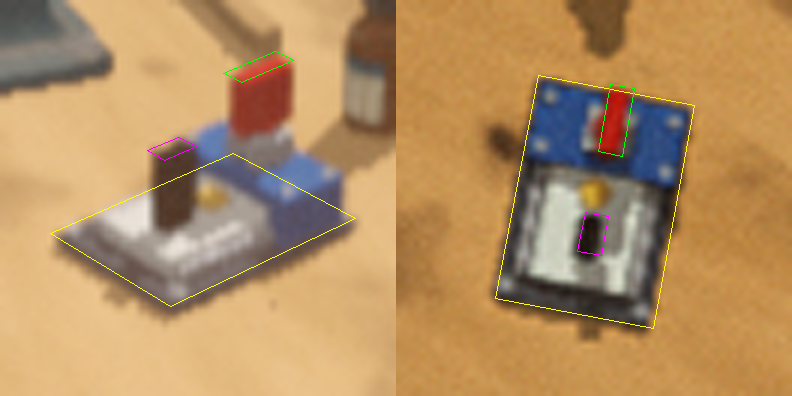

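Both views show the blue fixture: the red bar is at scene px (290,194) and top px (278,162), and the tab is at scene px (275,210) and top px (272,178). The model overlay fits, so the yaw is about -0.176. I'll approach above the knob.

```bash
python3 -m crank '[{"wz":-0.07},{"wz":-0.07},{"tx":-2.09,"ty":-2.76},{"tx":-2.09,"ty":-2.76},{"tx":-2.09,"ty":-2.76},{"tx":-2.09,"ty":-2.76},{"tx":-2.09,"ty":-2.76},{"tx":-2.09,"ty":-2.76},{"tx":-2.09,"ty":-2.76},{"tx":-2.09,"ty":-2.76},{"tx":-2.09,"ty":-2.76},{"tx":-2.09,"ty":-2.76},{"tx":-2.09,"ty":-2.76},{"tx":-2.09,"ty":-2.76},{"tx":-2.09,"ty":-2.76},{"tx":-2.09,"ty":-2.76},{"tx":-2.09,"ty":-2.76},{"tx":-2.09,"ty":-2.76},{"tx":-2.09,"ty":-2.76},{"tx":-2.09,"ty":-2.76}]' 30
python3 -m crank '[{"tx":-2.09,"ty":-2.76,"jaw":5},{"tx":-2.09,"ty":-2.76,"jaw":5},{"tx":-2.09,"ty":-2.76,"jaw":5},{"tx":-2.09,"ty":-2.76,"jaw":5},{"tx":-2.09,"ty":-2.76,"jaw":5},{"tx":-2.09,"ty":-2.76,"jaw":5},{"tx":-2.09,"ty":-2.76,"jaw":5},{"tx":-2.09,"ty":-2.76,"jaw":5},{"jaw":5},{"jaw":5},{"jaw":5}]'
cat > rel.py <<'E'
# offset (cm) in tool axes from grasp point to a world point
from h import *
import sys
s=read_state();R=np.array(s['orientation']);p=np.array(s['ee_pos'])+155*R[:,2]
g=np.array([float(a) for a in sys.argv[1:4]])
print('grasp',p.round(1),'yaw y',np.arctan2(R[1,1],R[0,1]).round(3),'tool cm',(R.T@(g-p)/10).round(2),'w',round(s['grip_width'],1),'F',np.round(s['force'],1),'ff',s['finger_force'],'t',round(s['t'],2))
E
python3 rel.py 572.4 -302 71
```

```text
grasp [163.  499.1 249.7] yaw y 1.255 tool cm [-63.79 -63.43  17.86] w 85.5 F [ 0.4 -0.1  0.3] ff 0.0 t 1.3schema error: expected keys wx, wy, wz, tx, ty, tz, jaw
schema error: expected keys wx, wy, wz, tx, ty, tz, jaw
```

```bash
python3 -m crank '[{"wx":0,"wy":0,"wz":-0.07,"tx":0,"ty":0,"tz":0,"jaw":8.5},{"wx":0,"wy":0,"wz":-0.07,"tx":0,"ty":0,"tz":0,"jaw":8.5},{"wx":0,"wy":0,"wz":0,"tx":-2.09,"ty":-2.76,"tz":0,"jaw":8.5},{"wx":0,"wy":0,"wz":0,"tx":-2.09,"ty":-2.76,"tz":0,"jaw":8.5},{"wx":0,"wy":0,"wz":0,"tx":-2.09,"ty":-2.76,"tz":0,"jaw":8.5},{"wx":0,"wy":0,"wz":0,"tx":-2.09,"ty":-2.76,"tz":0,"jaw":8.5},{"wx":0,"wy":0,"wz":0,"tx":-2.09,"ty":-2.76,"tz":0,"jaw":8.5},{"wx":0,"wy":0,"wz":0,"tx":-2.09,"ty":-2.76,"tz":0,"jaw":8.5},{"wx":0,"wy":0,"wz":0,"tx":-2.09,"ty":-2.76,"tz":0,"jaw":8.5},{"wx":0,"wy":0,"wz":0,"tx":-2.09,"ty":-2.76,"tz":0,"jaw":8.5},{"wx":0,"wy":0,"wz":0,"tx":-2.09,"ty":-2.76,"tz":0,"jaw":8.5},{"wx":0,"wy":0,"wz":0,"tx":-2.09,"ty":-2.76,"tz":0,"jaw":8.5},{"wx":0,"wy":0,"wz":0,"tx":-2.09,"ty":-2.76,"tz":0,"jaw":8.5},{"wx":0,"wy":0,"wz":0,"tx":-2.09,"ty":-2.76,"tz":0,"jaw":8.5},{"wx":0,"wy":0,"wz":0,"tx":-2.09,"ty":-2.76,"tz":0,"jaw":8.5},{"wx":0,"wy":0,"wz":0,"tx":-2.09,"ty":-2.76,"tz":0,"jaw":8.5},{"wx":0,"wy":0,"wz":0,"tx":-2.09,"ty":-2.76,"tz":0,"jaw":8.5},{"wx":0,"wy":0,"wz":0,"tx":-2.09,"ty":-2.76,"tz":0,"jaw":8.5},{"wx":0,"wy":0,"wz":0,"tx":-2.09,"ty":-2.76,"tz":0,"jaw":8.5},{"wx":0,"wy":0,"wz":0,"tx":-2.09,"ty":-2.76,"tz":0,"jaw":8.5}]' 30
python3 -m crank '[{"wx":0,"wy":0,"wz":0,"tx":-2.09,"ty":-2.76,"tz":0,"jaw":5},{"wx":0,"wy":0,"wz":0,"tx":-2.09,"ty":-2.76,"tz":0,"jaw":5},{"wx":0,"wy":0,"wz":0,"tx":-2.09,"ty":-2.76,"tz":0,"jaw":5},{"wx":0,"wy":0,"wz":0,"tx":-2.09,"ty":-2.76,"tz":0,"jaw":5},{"wx":0,"wy":0,"wz":0,"tx":-2.09,"ty":-2.76,"tz":0,"jaw":5},{"wx":0,"wy":0,"wz":0,"tx":-2.09,"ty":-2.76,"tz":0,"jaw":5},{"wx":0,"wy":0,"wz":0,"tx":-2.09,"ty":-2.76,"tz":0,"jaw":5},{"wx":0,"wy":0,"wz":0,"tx":-2.09,"ty":-2.76,"tz":0,"jaw":5},{"wx":0,"wy":0,"wz":0,"tx":0,"ty":0,"tz":0,"jaw":5}]'
python3 rel.py 572.4 -302 71
```

```text
t: 2.97
ee_pos: [446.9, -57.7, 404.8]
orientation: [[-0.985, 0.175, 0.001], [0.175, 0.985, 0.0], [-0.001, 0.0, -1.0]]
force: [-0.3, 1.4, -0.2]
grip_width: 85.5
finger_force: 0.0
t: 3.72
ee_pos: [573.7, -307.5, 400.6]
orientation: [[-0.984, 0.179, -0.004], [0.179, 0.984, 0.001], [0.004, 0.0, -1.0]]
force: [-1.2, -0.3, -1.6]
grip_width: 50.0
finger_force: 0.0
grasp [ 573.1 -307.3  245.6] yaw y 1.391 tool cm [ 0.09  0.5  17.46] w 50.0 F [-1.2 -0.3 -1.6] ff 0.0 t 3.72
```

```bash
python3 -m crank '[{"wx":0,"wy":0,"wz":0,"tx":0,"ty":0.25,"tz":3,"jaw":5},{"wx":0,"wy":0,"wz":0,"tx":0,"ty":0.25,"tz":3,"jaw":5},{"wx":0,"wy":0,"wz":0,"tx":0,"ty":0,"tz":3,"jaw":5},{"wx":0,"wy":0,"wz":0,"tx":0,"ty":0,"tz":3,"jaw":5},{"wx":0,"wy":0,"wz":0,"tx":0,"ty":0,"tz":0,"jaw":5},{"wx":0,"wy":0,"wz":0,"tx":0,"ty":0,"tz":0,"jaw":5}]'
python3 rel.py 572.4 -302 71
python3 - <<'E'
from h import *
ims=[]
s=read_state();R=np.array(s['orientation']);g=np.array(s['ee_pos'])+155*R[:,2]
for n in ['scene','top']:
    C=cam(n);im=C[0]['color'][:,:,::-1];c=proj(C,[572,-302,75])[0].astype(int);x0,y0=c-33
    z=cv2.resize(im[y0:y0+66,x0:x0+66],None,fx=6,fy=6,interpolation=cv2.INTER_CUBIC)
    a=((proj(C,[g,g+[0,0,-60]])-[x0,y0]+.5)*6).astype(int); cv2.polylines(z,[a],False,(0,255,0),1); ims.append(z)
cv2.imwrite('pics/a1.png',np.hstack(ims))
E
```

```text
t: 4.22
ee_pos: [573.2, -297.3, 283.4]
orientation: [[-0.985, 0.175, -0.003], [0.175, 0.985, 0.002], [0.003, 0.001, -1.0]]
force: [0.6, -1.0, 1.0]
grip_width: 49.7
finger_force: 0.0
grasp [ 572.7 -297.   128.4] yaw y 1.395 tool cm [-0.08 -0.5   5.74] w 49.7 F [ 0.6 -1.   1. ] ff 0.0 t 4.22
```

View pics/a1.png

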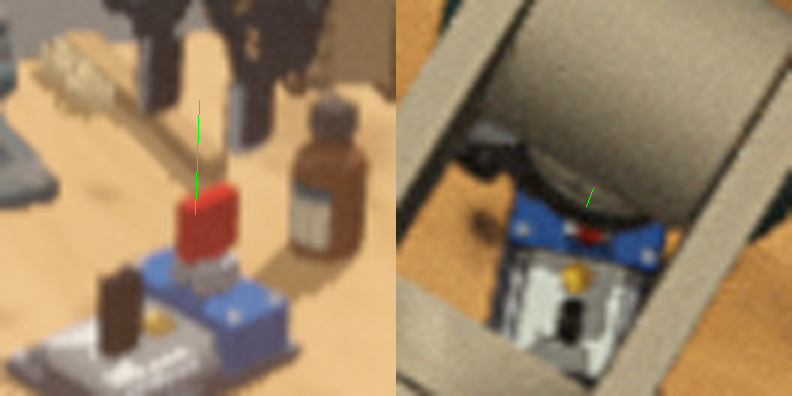

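The fingers hang astride the red bar (scene px ~(207,215) in the crop), with clear space around it. I'll correct y, descend and grip.

```bash
python3 -m crank '[{"wx":0,"wy":0,"wz":0,"tx":0,"ty":-0.25,"tz":1.5,"jaw":5},{"wx":0,"wy":0,"wz":0,"tx":0,"ty":-0.25,"tz":1.5,"jaw":5},{"wx":0,"wy":0,"wz":0,"tx":0,"ty":0,"tz":1.5,"jaw":5},{"wx":0,"wy":0,"wz":0,"tx":0,"ty":0,"tz":1.2,"jaw":5},{"wx":0,"wy":0,"wz":0,"tx":0,"ty":0,"tz":0,"jaw":5},{"wx":0,"wy":0,"wz":0,"tx":0,"ty":0,"tz":0,"jaw":5},{"wx":0,"wy":0,"wz":0,"tx":0,"ty":0,"tz":0,"jaw":5}]'
python3 rel.py 572.4 -302 71
```

```text
t: 4.9
ee_pos: [573.0, -302.7, 229.7]
orientation: [[-0.985, 0.175, 0.002], [0.175, 0.985, -0.001], [-0.003, -0.001, -1.0]]
force: [0.6, 0.4, 0.2]
grip_width: 50.0
finger_force: 0.0
grasp [ 573.4 -302.9   74.7] yaw y 1.395 tool cm [0.11 0.07 0.37] w 50.0 F [0.6 0.4 0.2] ff 0.0 t 4.9
```

```bash
python3 -m crank '[{"wx":0,"wy":0,"wz":0,"tx":0.1,"ty":0.05,"tz":0.3,"jaw":3},{"wx":0,"wy":0,"wz":0,"tx":0,"ty":0,"tz":0,"jaw":1.5},{"wx":0,"wy":0,"wz":0,"tx":0,"ty":0,"tz":0,"jaw":0.6},{"wx":0,"wy":0,"wz":0,"tx":0,"ty":0,"tz":0,"jaw":0.6},{"wx":0,"wy":0,"wz":0,"tx":0,"ty":0,"tz":0,"jaw":0.6},{"wx":0,"wy":0,"wz":0,"tx":0,"ty":0,"tz":0,"jaw":0.6},{"wx":0,"wy":0,"wz":0,"tx":0,"ty":0,"tz":0,"jaw":0.6}]' 60
python3 rel.py 572.4 -302 71
```

```text
t: 5.48
ee_pos: [571.7, -301.9, 225.2]
orientation: [[-0.985, 0.175, 0.001], [0.175, 0.985, -0.0], [-0.001, -0.0, -1.0]]
force: [-1.0, 0.7, 4.1]
grip_width: 11.3
finger_force: 59.3
grasp [ 571.8 -302.    70.2] yaw y 1.395 tool cm [-0.06  0.01 -0.08] w 11.3 F [-1.   0.7  4.1] ff 59.25090551376343 t 5.48
```

```bash
python3 -m crank '[{"wx":0,"wy":0,"wz":0,"tx":0,"ty":0,"tz":-0.5,"jaw":0.6},{"wx":0,"wy":0,"wz":0,"tx":0,"ty":0,"tz":-0.5,"jaw":0.6},{"wx":0,"wy":0,"wz":0,"tx":0,"ty":0,"tz":-0.5,"jaw":0.6},{"wx":0,"wy":0,"wz":0,"tx":0,"ty":0,"tz":-0.4,"jaw":0.6},{"wx":0,"wy":0,"wz":0,"tx":0,"ty":0,"tz":0,"jaw":0.6},{"wx":0,"wy":0,"wz":0,"tx":0,"ty":0,"tz":0,"jaw":0.6},{"wx":0,"wy":0,"wz":0,"tx":0,"ty":0,"tz":0,"jaw":0.6}]'
python3 rel.py 572.4 -302 71
```

```text
t: 6.07
ee_pos: [571.6, -301.9, 243.2]
orientation: [[-0.985, 0.175, -0.0], [0.175, 0.985, 0.0], [0.0, 0.0, -1.0]]
force: [3.5, -3.4, -7.0]
grip_width: 11.1
finger_force: 58.4
grasp [ 571.6 -301.9   88.2] yaw y 1.395 tool cm [-0.08 -0.    1.72] w 11.1 F [ 3.5 -3.4 -7. ] ff 58.388975858688354 t 6.07
```

Raised 18 mm against about 7 N of spring. Now I'll turn it about 69°.

```bash
python3 -m crank '[{"wx":0,"wy":0,"wz":0.1,"tx":0,"ty":0,"tz":0,"jaw":0.6},{"wx":0,"wy":0,"wz":0.1,"tx":0,"ty":0,"tz":0,"jaw":0.6},{"wx":0,"wy":0,"wz":0.1,"tx":0,"ty":0,"tz":0,"jaw":0.6},{"wx":0,"wy":0,"wz":0.1,"tx":0,"ty":0,"tz":0,"jaw":0.6},{"wx":0,"wy":0,"wz":0.1,"tx":0,"ty":0,"tz":0,"jaw":0.6},{"wx":0,"wy":0,"wz":0.1,"tx":0,"ty":0,"tz":0,"jaw":0.6},{"wx":0,"wy":0,"wz":0.1,"tx":0,"ty":0,"tz":0,"jaw":0.6},{"wx":0,"wy":0,"wz":0.1,"tx":0,"ty":0,"tz":0,"jaw":0.6},{"wx":0,"wy":0,"wz":0.1,"tx":0,"ty":0,"tz":0,"jaw":0.6},{"wx":0,"wy":0,"wz":0.1,"tx":0,"ty":0,"tz":0,"jaw":0.6},{"wx":0,"wy":0,"wz":0.1,"tx":0,"ty":0,"tz":0,"jaw":0.6},{"wx":0,"wy":0,"wz":0.1,"tx":0,"ty":0,"tz":0,"jaw":0.6},{"wx":0,"wy":0,"wz":0.1,"tx":0,"ty":0,"tz":0,"jaw":0.6},{"wx":0,"wy":0,"wz":0,"tx":0,"ty":0,"tz":0,"jaw":0.6},{"wx":0,"wy":0,"wz":0,"tx":0,"ty":0,"tz":0,"jaw":0.6},{"wx":0,"wy":0,"wz":0,"tx":0,"ty":0,"tz":0,"jaw":0.6}]'
python3 rel.py 572.4 -302 71; python3 -c "
from h import *
print(read_state()['torque'])"
```

```text
t: 7.4
ee_pos: [572.0, -301.5, 243.3]
orientation: [[-0.095, 0.995, 0.001], [0.995, 0.095, 0.001], [0.001, 0.001, -1.0]]
force: [6.3, -2.4, -8.8]
grip_width: 10.7
finger_force: 58.5
grasp [ 572.1 -301.3   88.3] yaw y 0.095 tool cm [-0.07  0.02  1.73] w 10.7 F [ 6.3 -2.4 -8.8] ff 58.497875332832336 t 7.4
[-0.37152658 -1.14641926  0.02569463]
```

```bash
python3 -m crank '[{"wx":0,"wy":0,"wz":0,"tx":0,"ty":0,"tz":0.25,"jaw":0.6},{"wx":0,"wy":0,"wz":0,"tx":0,"ty":0,"tz":0.2,"jaw":0.6},{"wx":0,"wy":0,"wz":0,"tx":0,"ty":0,"tz":0,"jaw":0.6},{"wx":0,"wy":0,"wz":0,"tx":0,"ty":0,"tz":0,"jaw":0.6},{"wx":0,"wy":0,"wz":0,"tx":0,"ty":0,"tz":0,"jaw":1.6},{"wx":0,"wy":0,"wz":0,"tx":0,"ty":0,"tz":0,"jaw":2.6},{"wx":0,"wy":0,"wz":0,"tx":0,"ty":0,"tz":0,"jaw":3},{"wx":0,"wy":0,"wz":0,"tx":0,"ty":0,"tz":0,"jaw":3},{"wx":0,"wy":0,"wz":0,"tx":0,"ty":0,"tz":-1,"jaw":3},{"wx":0,"wy":0,"wz":0,"tx":0,"ty":0,"tz":-2,"jaw":3},{"wx":0,"wy":0,"wz":0,"tx":0,"ty":0,"tz":-2,"jaw":3},{"wx":0,"wy":0,"wz":0,"tx":0,"ty":0,"tz":-2,"jaw":3},{"wx":0,"wy":0,"wz":0,"tx":0,"ty":0,"tz":-2,"jaw":3},{"wx":0,"wy":0,"wz":0,"tx":0,"ty":0,"tz":0,"jaw":3}]'
python3 -m crank '[{"wx":0,"wy":0,"wz":-0.1,"tx":0,"ty":0,"tz":0,"jaw":3},{"wx":0,"wy":0,"wz":-0.1,"tx":0,"ty":0,"tz":0,"jaw":3},{"wx":0,"wy":0,"wz":-0.1,"tx":0,"ty":0,"tz":0,"jaw":3},{"wx":0,"wy":0,"wz":-0.1,"tx":0,"ty":0,"tz":0,"jaw":3},{"wx":0,"wy":0,"wz":-0.1,"tx":0,"ty":0,"tz":0,"jaw":3},{"wx":0,"wy":0,"wz":-0.1,"tx":0,"ty":0,"tz":0,"jaw":3},{"wx":0,"wy":0,"wz":-0.1,"tx":0,"ty":0,"tz":0,"jaw":4},{"wx":0,"wy":0,"wz":-0.1,"tx":0,"ty":0,"tz":0,"jaw":5},{"wx":0,"wy":0,"wz":-0.1,"tx":0,"ty":0,"tz":0,"jaw":5},{"wx":0,"wy":0,"wz":-0.1,"tx":0,"ty":0,"tz":0,"jaw":5},{"wx":0,"wy":0,"wz":-0.1,"tx":0,"ty":0,"tz":0,"jaw":5},{"wx":0,"wy":0,"wz":-0.1,"tx":0,"ty":0,"tz":0,"jaw":5},{"wx":0,"wy":0,"wz":-0.1,"tx":0,"ty":0,"tz":0,"jaw":5},{"wx":0,"wy":0,"wz":0,"tx":1.8,"ty":0,"tz":0,"jaw":5},{"wx":0,"wy":0,"wz":0,"tx":1.8,"ty":0,"tz":0,"jaw":5},{"wx":0,"wy":0,"wz":0,"tx":1.8,"ty":0,"tz":0,"jaw":5},{"wx":0,"wy":0,"wz":0,"tx":0,"ty":0,"tz":0,"jaw":5},{"wx":0,"wy":0,"wz":0,"tx":0,"ty":0,"tz":0,"jaw":5}]'
python3 rel.py 517.7 -292.3 48
python3 - <<'E'
from h import *
ims=[]
s=read_state();R=np.array(s['orientation']);g=np.array(s['ee_pos'])+155*R[:,2]
for n in ['scene','top']:
    C=cam(n);im=C[0]['color'][:,:,::-1];c=proj(C,[545,-298,60])[0].astype(int);x0,y0=c-33
    z=cv2.resize(im[y0:y0+66,x0:x0+66],None,fx=6,fy=6,interpolation=cv2.INTER_CUBIC)
    a=((proj(C,[g,[*g[:2],58]])-[x0,y0]+.5)*6).astype(int); cv2.polylines(z,[a],False,(0,255,0),1); ims.append(z)
    for k in ['carrier_grip','knob_grip']:
        print(n,k,[(m['at'],round(m['conf'],2)) for m in mark_of(k,n)[:2]])
    print(proj(C,[[517.7,-292.3,44],[572,-302,80]]))
cv2.imwrite('pics/a2.png',np.hstack(ims))
E
```

```text
t: 8.57
ee_pos: [571.9, -302.1, 335.8]
orientation: [[-0.095, 0.995, 0.008], [0.995, 0.095, -0.005], [-0.005, 0.007, -1.0]]
force: [0.9, 0.0, 0.9]
grip_width: 29.6
finger_force: 0.0
t: 10.07
ee_pos: [518.1, -292.4, 329.4]
orientation: [[-0.984, 0.175, 0.0], [0.175, 0.984, -0.0], [-0.0, 0.0, -1.0]]
force: [0.1, 0.5, -0.6]
grip_width: 50.0
finger_force: 0.0
grasp [ 518.1 -292.4  174.4] yaw y 1.394 tool cm [ 0.05  0.   12.64] w 50.0 F [ 0.1  0.5 -0.6] ff 0.0 t 10.07
scene carrier_grip [([276.4, 211.5], 0.88)]
scene knob_grip [([292.9, 266.3], 0.75), ([288.8, 189.0], 0.62)]
[[274.82505248 207.69848322]
 [289.48453427 190.30495523]]
top carrier_grip [([273.2, 177.8], 0.59)]
top knob_grip [([345.4, 251.1], 0.65)]
[[274.02446755 179.03512869]
 [278.13070386 159.66937963]]
```

View pics/a2.png

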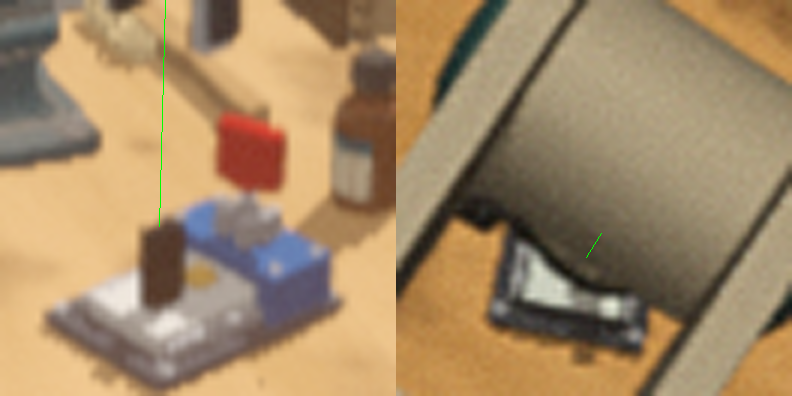

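The plunger is latched up (red bar at crop px (252,153), raised and turned), and the tool is over the tab at crop px (162,230). Descending to grip the tab.

```bash
python3 -m crank '[{"wx":0,"wy":0,"wz":0,"tx":0,"ty":0,"tz":2.5,"jaw":5},{"wx":0,"wy":0,"wz":0,"tx":0,"ty":0,"tz":2.5,"jaw":5},{"wx":0,"wy":0,"wz":0,"tx":0,"ty":0,"tz":2.5,"jaw":5},{"wx":0,"wy":0,"wz":0,"tx":0,"ty":0,"tz":2.5,"jaw":5},{"wx":0,"wy":0,"wz":0,"tx":0,"ty":0,"tz":1.6,"jaw":5},{"wx":0,"wy":0,"wz":0,"tx":0,"ty":0,"tz":1,"jaw":5},{"wx":0,"wy":0,"wz":0,"tx":0,"ty":0,"tz":0,"jaw":5},{"wx":0,"wy":0,"wz":0,"tx":0,"ty":0,"tz":0,"jaw":5},{"wx":0,"wy":0,"wz":0,"tx":0,"ty":0,"tz":0,"jaw":3},{"wx":0,"wy":0,"wz":0,"tx":0,"ty":0,"tz":0,"jaw":1.5},{"wx":0,"wy":0,"wz":0,"tx":0,"ty":0,"tz":0,"jaw":0.6},{"wx":0,"wy":0,"wz":0,"tx":0,"ty":0,"tz":0,"jaw":0.6},{"wx":0,"wy":0,"wz":0,"tx":0,"ty":0,"tz":0,"jaw":0.6},{"wx":0,"wy":0,"wz":0,"tx":0,"ty":0,"tz":0,"jaw":0.6},{"wx":0,"wy":0,"wz":0,"tx":0,"ty":0,"tz":0,"jaw":0.6}]' 60
python3 rel.py 517.7 -292.3 48
```

```text
t: 11.62
ee_pos: [518.8, -292.6, 204.6]
orientation: [[-0.985, 0.175, 0.002], [0.175, 0.985, -0.001], [-0.002, -0.001, -1.0]]
force: [-0.5, 1.1, 5.3]
grip_width: 10.7
finger_force: 59.3
grasp [ 519.1 -292.8   49.6] yaw y 1.395 tool cm [0.15 0.03 0.16] w 10.7 F [-0.5  1.1  5.3] ff 59.34502959251404 t 11.62
```

```bash
python3 -m crank '[{"wx":0,"wy":0,"wz":0,"tx":0.5,"ty":0,"tz":0,"jaw":0.6},{"wx":0,"wy":0,"wz":0,"tx":0.5,"ty":0,"tz":0,"jaw":0.6},{"wx":0,"wy":0,"wz":0,"tx":0,"ty":0,"tz":0,"jaw":0.6},{"wx":0,"wy":0,"wz":0,"tx":0,"ty":0,"tz":0,"jaw":0.6}]'
python3 rel.py 507 -291 48
```

```text
t: 11.95
ee_pos: [508.8, -290.8, 204.6]
orientation: [[-0.985, 0.175, 0.002], [0.175, 0.985, -0.001], [-0.003, -0.001, -1.0]]
force: [1.7, 0.1, 6.4]
grip_width: 11.1
finger_force: 59.7
grasp [ 509.1 -291.    49.6] yaw y 1.395 tool cm [ 0.21 -0.03  0.16] w 11.1 F [1.7 0.1 6.4] ff 59.7212952375412 t 11.95
```

Sliding freely. I'll pull it the rest of the way, then lift.

```bash
python3 -m crank '[{"wx":0,"wy":0,"wz":0,"tx":1,"ty":0,"tz":0,"jaw":0.6},{"wx":0,"wy":0,"wz":0,"tx":1,"ty":0,"tz":0,"jaw":0.6},{"wx":0,"wy":0,"wz":0,"tx":1,"ty":0,"tz":0,"jaw":0.6},{"wx":0,"wy":0,"wz":0,"tx":1,"ty":0,"tz":0,"jaw":0.6},{"wx":0,"wy":0,"wz":0,"tx":1,"ty":0,"tz":0,"jaw":0.6},{"wx":0,"wy":0,"wz":0,"tx":1,"ty":0,"tz":0,"jaw":0.6},{"wx":0,"wy":0,"wz":0,"tx":0.5,"ty":0,"tz":0,"jaw":0.6},{"wx":0,"wy":0,"wz":0,"tx":0,"ty":0,"tz":0,"jaw":0.6},{"wx":0,"wy":0,"wz":0,"tx":0,"ty":0,"tz":0,"jaw":0.6},{"wx":0,"wy":0,"wz":0,"tx":0,"ty":0,"tz":-1,"jaw":0.6},{"wx":0,"wy":0,"wz":0,"tx":0,"ty":0,"tz":-2,"jaw":0.6},{"wx":0,"wy":0,"wz":0,"tx":0,"ty":0,"tz":-2,"jaw":0.6},{"wx":0,"wy":0,"wz":0,"tx":0,"ty":0,"tz":-2,"jaw":0.6},{"wx":0,"wy":0,"wz":0,"tx":0,"ty":0,"tz":-1,"jaw":0.6},{"wx":0,"wy":0,"wz":0,"tx":0,"ty":0,"tz":0,"jaw":0.6},{"wx":0,"wy":0,"wz":0,"tx":0,"ty":0,"tz":0,"jaw":0.6}]'
python3 - <<'E'
from h import *
from scipy.optimize import least_squares
np.set_printoptions(precision=1,suppress=True)
th=np.linspace(0,2*np.pi,60)
def outline(C,q):
    P=[np.c_[q[0]+48*np.cos(th),q[1]+48*np.sin(th),np.full(60,z)] for z in(0,18)]
    return cv2.convexHull(proj(C,np.vstack(P)).astype(np.float32))[:,0]
ims=[]
res=[]
s=read_state();R=np.array(s['orientation']);g=np.array(s['ee_pos'])+155*R[:,2]
tab=[]
Cs={}
for n in ['scene','top']:
    C=cam(n);Cs[n]=C; m=masks_of('disc_top',n)
    for a in m[:2]: print(n,a['conf'],np.array(a['extent']),a['pixels'].sum())
    if m:
        p=m[0]['pixels'];ys,xs=np.nonzero(p);obs=np.array([xs.mean(),ys.mean()])
        def f(q):
            h=outline(C,q);M=cv2.moments(h.reshape(-1,1,2));return np.array([M['m10'],M['m01']])/M['m00']-obs
        q=least_squares(f,[497,-6]).x; print(n,'disc',q, 'area',cv2.contourArea(outline(C,q))); res.append(q)
    print([ (np.array(x['at']),x['conf']) for x in mark_of('carrier_grip',n)[:2]],proj(C,g))
q=np.mean(res,0)
for n,C in Cs.items():
    im=C[0]['color'][:,:,::-1];x0,y0=proj(C,[*q,18])[0].astype(int)-[20,33]
    x0=max(x0,0)
    z=np.ascontiguousarray(cv2.resize(im[y0:y0+66,x0:x0+110],None,fx=3.6,fy=3.6,interpolation=cv2.INTER_CUBIC))
    cv2.polylines(z,[((outline(C,q)-[x0,y0]+.5)*3.6).astype(int)],True,(0,0,255),1); ims.append(z)
cv2.imwrite('pics/a3.png',np.hstack(ims)); print(q,'w',s['grip_width'],s['finger_force'],g,s['t'])
E
```

```text
t: 13.28
ee_pos: [444.5, -279.2, 282.4]
orientation: [[-0.985, 0.175, -0.001], [0.175, 0.985, 0.001], [0.001, 0.0, -1.0]]
force: [-0.5, 0.3, -3.2]
grip_width: 10.7
finger_force: 58.6
scene 0.73 [184.5 180.9 214.2 202.3] 441
scene disc [498.5  -6. ] area 502.5975609589368
[(array([255.4, 195. ]), 0.58)] [[254.6 189.1]]
top 0.96 [165.4 170.  195.2 201.3] 723
top disc [495.7  -6. ] area 763.9290418936871
[(array([273.8, 130.3]), 0.26)] [[270.7 202.4]]
[497.1  -6. ] w 10.65474379864037 58.579192757606506 [ 444.3 -279.1  127.4] 13.2833
```

View pics/a3.png

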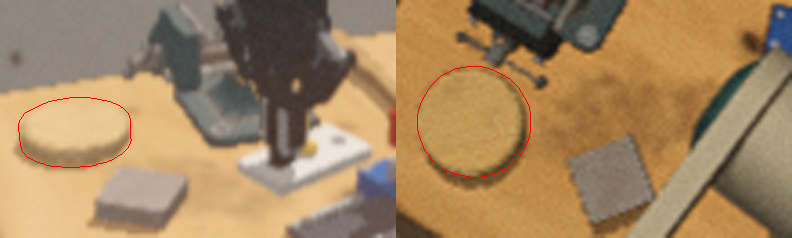

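The disc at (497,-6) matches its outline in both views (crop px (75,132) and (473,122)). The vise handle is close to its far-right side, at crop px (500-545,55-85), so I'll yaw the carrier by about +0.9 rad to stay clear of it.

```bash
python3 -m crank '[{"wx":0,"wy":0,"wz":0,"tx":0,"ty":0,"tz":-2,"jaw":0.6},{"wx":0,"wy":0,"wz":0,"tx":0,"ty":0,"tz":-2,"jaw":0.6},{"wx":0,"wy":0,"wz":0,"tx":0,"ty":0,"tz":-2,"jaw":0.6},{"wx":0,"wy":0,"wz":-0.1,"tx":0,"ty":0,"tz":0,"jaw":0.6},{"wx":0,"wy":0,"wz":-0.1,"tx":0,"ty":0,"tz":0,"jaw":0.6},{"wx":0,"wy":0,"wz":-0.1,"tx":0,"ty":0,"tz":0,"jaw":0.6},{"wx":0,"wy":0,"wz":-0.1,"tx":0,"ty":0,"tz":0,"jaw":0.6},{"wx":0,"wy":0,"wz":-0.1,"tx":0,"ty":0,"tz":0,"jaw":0.6},{"wx":0,"wy":0,"wz":-0.1,"tx":0,"ty":0,"tz":0,"jaw":0.6},{"wx":0,"wy":0,"wz":-0.1,"tx":0,"ty":0,"tz":0,"jaw":0.6},{"wx":0,"wy":0,"wz":-0.1,"tx":0,"ty":0,"tz":0,"jaw":0.6},{"wx":0,"wy":0,"wz":-0.1,"tx":0,"ty":0,"tz":0,"jaw":0.6},{"wx":0,"wy":0,"wz":0,"tx":0,"ty":0,"tz":0,"jaw":0.6},{"wx":0,"wy":0,"wz":0,"tx":0,"ty":0,"tz":0,"jaw":0.6}]'
python3 rel.py 450 -40 187; python3 rel.py 480.5 -20.6 110;  python3 -c "
from h import *
print(read_state()['joints'])"
```

```text
t: 14.75
ee_pos: [444.6, -279.3, 342.8]
orientation: [[-0.749, -0.663, -0.001], [-0.663, 0.749, 0.0], [0.0, 0.001, -1.0]]
force: [0.4, 0.7, -2.9]
grip_width: 10.7
finger_force: 58.7
grasp [ 444.6 -279.2  187.8] yaw y 2.295 tool cm [-16.26  17.55   0.09] w 10.7 F [ 0.4  0.7 -2.9] ff 58.66771101951599 t 14.75
grasp [ 444.6 -279.2  187.8] yaw y 2.295 tool cm [-19.83  16.98   7.79] w 10.7 F [ 0.4  0.7 -2.9] ff 58.66771101951599 t 14.75
[-6.31182982e-01  7.97832335e-02  1.49544657e+00  2.89079726e-05
  1.56703076e+00 -2.92647399e+00]
```

```bash
python3 -m crank '[{"wx":0,"wy":0,"wz":0,"tx":-1.62,"ty":1.75,"tz":0,"jaw":0.6},{"wx":0,"wy":0,"wz":0,"tx":-1.62,"ty":1.75,"tz":0,"jaw":0.6},{"wx":0,"wy":0,"wz":0,"tx":-1.62,"ty":1.75,"tz":0,"jaw":0.6},{"wx":0,"wy":0,"wz":0,"tx":-1.62,"ty":1.75,"tz":0,"jaw":0.6},{"wx":0,"wy":0,"wz":0,"tx":-1.62,"ty":1.75,"tz":0,"jaw":0.6},{"wx":0,"wy":0,"wz":0,"tx":-1.62,"ty":1.75,"tz":0,"jaw":0.6},{"wx":0,"wy":0,"wz":0,"tx":-1.62,"ty":1.75,"tz":0,"jaw":0.6},{"wx":0,"wy":0,"wz":0,"tx":-1.62,"ty":1.75,"tz":0,"jaw":0.6},{"wx":0,"wy":0,"wz":0,"tx":-1.62,"ty":1.75,"tz":0,"jaw":0.6},{"wx":0,"wy":0,"wz":0,"tx":-1.62,"ty":1.75,"tz":0,"jaw":0.6},{"wx":0,"wy":0,"wz":0,"tx":-1.8,"ty":-0.25,"tz":0,"jaw":0.6},{"wx":0,"wy":0,"wz":0,"tx":-1.8,"ty":-0.25,"tz":0,"jaw":0.6},{"wx":0,"wy":0,"wz":0,"tx":0,"ty":0,"tz":0,"jaw":0.6},{"wx":0,"wy":0,"wz":0,"tx":0,"ty":0,"tz":0,"jaw":0.6},{"wx":0,"wy":0,"wz":0,"tx":0,"ty":0,"tz":0,"jaw":0.6}]'
python3 rel.py 480.5 -20.6 80
cat > look.py <<'E'
from h import *
import sys
np.set_printoptions(precision=1,suppress=True)
s=read_state();R=np.array(s['orientation']);g=np.array(s['ee_pos'])+155*R[:,2]
zu=float(sys.argv[2]) # height of grasp above carrier underside
ax=-R[:,0]; ay=R[:,1]; o=g-[0,0,zu]
th=np.linspace(0,2*np.pi,60); ims=[]
for n in ['scene','top']:
    C=cam(n);im=C[0]['color'][:,:,::-1];x0,y0=proj(C,[497,-6,50])[0].astype(int)-33; y0+=0
    z=np.ascontiguousarray(cv2.resize(im[y0:y0+66,x0:x0+66],None,fx=6,fy=6,interpolation=cv2.INTER_CUBIC))
    f=lambda P:[((proj(C,P)-[x0,y0]+.5)*6).astype(int)]
    cv2.polylines(z,f([o+a*ax+b*ay+[0,0,10] for a,b in((67,25),(67,-25),(-23,-25),(-23,25))]),True,(0,255,0),1)
    cv2.polylines(z,f(np.c_[497+48*np.cos(th),-6+48*np.sin(th),0*th+18]),True,(0,0,255),1)
    ims.append(z)
cv2.imwrite(sys.argv[1],np.hstack(ims))
E
python3 look.py pics/a4.png 40.5
```

```text
t: 16.0
ee_pos: [480.1, -21.0, 342.9]
orientation: [[-0.749, -0.663, -0.001], [-0.663, 0.749, -0.0], [0.001, 0.001, -1.0]]
force: [-0.2, -0.4, -2.4]
grip_width: 10.7
finger_force: 59.2
grasp [480.  -21.  187.9] yaw y 2.296 tool cm [-7.000e-02 -1.000e-02  1.079e+01] w 10.7 F [-0.2 -0.4 -2.4] ff 59.21124458312988 t 16.0
```

View pics/a4.png

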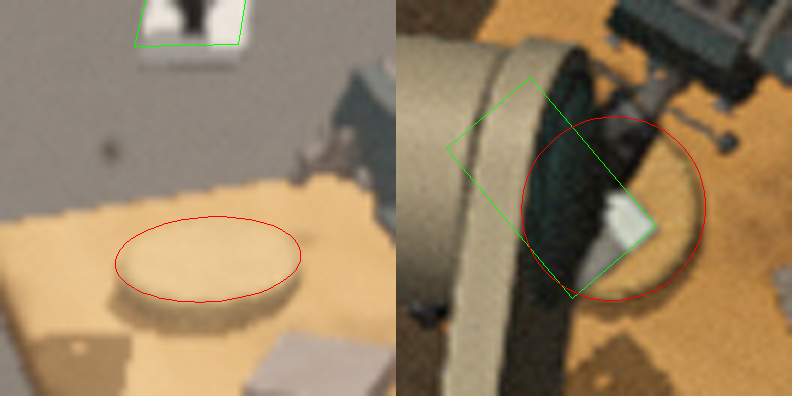

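The carrier's near edge follows the prediction (crop px 138-240, row 45) and the disc matches its outline, so I'm lowering it.

```bash
python3 -m crank '[{"wx":0,"wy":0,"wz":0,"tx":-0.05,"ty":0,"tz":2,"jaw":0.6},{"wx":0,"wy":0,"wz":0,"tx":0,"ty":0,"tz":2,"jaw":0.6},{"wx":0,"wy":0,"wz":0,"tx":0,"ty":0,"tz":2,"jaw":0.6},{"wx":0,"wy":0,"wz":0,"tx":0,"ty":0,"tz":2,"jaw":0.6},{"wx":0,"wy":0,"wz":0,"tx":0,"ty":0,"tz":2,"jaw":0.6},{"wx":0,"wy":0,"wz":0,"tx":0,"ty":0,"tz":1.2,"jaw":0.6},{"wx":0,"wy":0,"wz":0,"tx":0,"ty":0,"tz":0.8,"jaw":0.6},{"wx":0,"wy":0,"wz":0,"tx":0,"ty":0,"tz":0.4,"jaw":0.6},{"wx":0,"wy":0,"wz":0,"tx":0,"ty":0,"tz":0,"jaw":0.6},{"wx":0,"wy":0,"wz":0,"tx":0,"ty":0,"tz":0,"jaw":0.6},{"wx":0,"wy":0,"wz":0,"tx":0,"ty":0,"tz":0,"jaw":0.6}]'
python3 rel.py 480.5 -20.6 59.6
```

```text
t: 17.02
ee_pos: [481.0, -20.6, 220.3]
orientation: [[-0.749, -0.662, 0.002], [-0.662, 0.749, -0.0], [-0.001, -0.001, -1.0]]
force: [0.4, -0.2, -2.0]
grip_width: 10.6
finger_force: 59.2
grasp [481.3 -20.6  65.3] yaw y 2.295 tool cm [0.07 0.06 0.57] w 10.6 F [ 0.4 -0.2 -2. ] ff 59.16994392871857 t 17.02
```

```bash
python3 -m crank '[{"wx":0,"wy":0,"wz":0,"tx":0,"ty":0,"tz":0.3,"jaw":0.6},{"wx":0,"wy":0,"wz":0,"tx":0,"ty":0,"tz":0.15,"jaw":0.6},{"wx":0,"wy":0,"wz":0,"tx":0,"ty":0,"tz":0.1,"jaw":0.6},{"wx":0,"wy":0,"wz":0,"tx":0,"ty":0,"tz":0,"jaw":0.6},{"wx":0,"wy":0,"wz":0,"tx":0,"ty":0,"tz":0,"jaw":0.6},{"wx":0,"wy":0,"wz":0,"tx":0,"ty":0,"tz":0,"jaw":0.6}]'
python3 look.py pics/a5.png 41.6; python3 rel.py 480.5 -20.6 59.6
```

```text
t: 17.52
ee_pos: [480.8, -20.4, 214.1]
orientation: [[-0.749, -0.663, 0.001], [-0.663, 0.749, 0.0], [-0.0, -0.0, -1.0]]
force: [-2.3, 0.4, 3.0]
grip_width: 10.7
finger_force: 59.8
grasp [480.9 -20.4  59.1] yaw y 2.295 tool cm [ 0.04  0.01 -0.05] w 10.9 F [-2.   0.7  3.4] ff 59.96389389038086 t 17.62
```

View pics/a5.png

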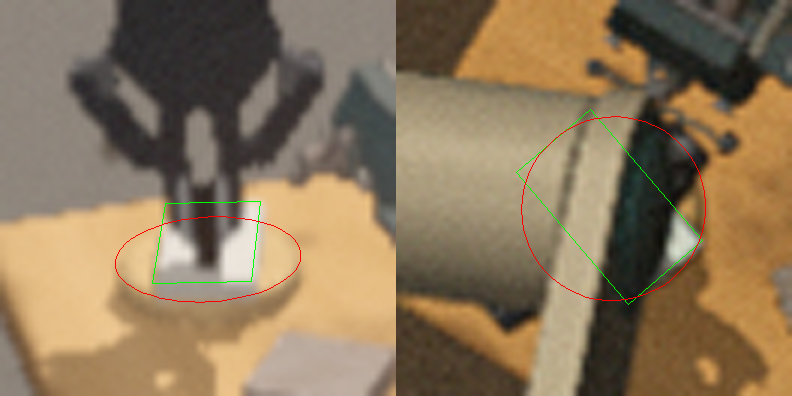

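Contact made (about +5 N) and the carrier sits centrally over the disc (crop px (207,243)). Releasing and retreating.

```bash
python3 -m crank '[{"wx":0,"wy":0,"wz":0,"tx":0,"ty":0,"tz":0,"jaw":1.5},{"wx":0,"wy":0,"wz":0,"tx":0,"ty":0,"tz":0,"jaw":2.2},{"wx":0,"wy":0,"wz":0,"tx":0,"ty":0,"tz":0,"jaw":3},{"wx":0,"wy":0,"wz":0,"tx":0,"ty":0,"tz":0,"jaw":3},{"wx":0,"wy":0,"wz":0,"tx":0,"ty":0,"tz":0,"jaw":3},{"wx":0,"wy":0,"wz":0,"tx":0,"ty":0,"tz":-0.5,"jaw":3},{"wx":0,"wy":0,"wz":0,"tx":0,"ty":0,"tz":-1.5,"jaw":3},{"wx":0,"wy":0,"wz":0,"tx":0,"ty":0,"tz":-2,"jaw":3},{"wx":0,"wy":0,"wz":0,"tx":0,"ty":0,"tz":-2.5,"jaw":3},{"wx":0,"wy":0,"wz":0,"tx":0,"ty":0,"tz":-2.5,"jaw":3},{"wx":0,"wy":0,"wz":0,"tx":0,"ty":0,"tz":-2.5,"jaw":3},{"wx":0,"wy":0,"wz":0,"tx":0,"ty":0,"tz":-2.5,"jaw":3}]'
python3 -m crank '[{"wx":0,"wy":0,"wz":0,"tx":-2.3,"ty":2.6,"tz":0,"jaw":3},{"wx":0,"wy":0,"wz":0,"tx":-2.3,"ty":2.6,"tz":0,"jaw":3},{"wx":0,"wy":0,"wz":0,"tx":-2.3,"ty":2.6,"tz":0,"jaw":3},{"wx":0,"wy":0,"wz":0,"tx":-2.3,"ty":2.6,"tz":0,"jaw":3},{"wx":0,"wy":0,"wz":0,"tx":-2.3,"ty":2.6,"tz":0,"jaw":3},{"wx":0,"wy":0,"wz":0,"tx":-2.3,"ty":2.6,"tz":0,"jaw":3},{"wx":0,"wy":0,"wz":0,"tx":-2.3,"ty":2.6,"tz":0,"jaw":3},{"wx":0,"wy":0,"wz":0,"tx":-2.3,"ty":2.6,"tz":0,"jaw":3},{"wx":0,"wy":0,"wz":0,"tx":0,"ty":0,"tz":0,"jaw":3},{"wx":0,"wy":0,"wz":0,"tx":0,"ty":0,"tz":0,"jaw":3}]'
python3 - <<'E'
from h import *
np.set_printoptions(precision=1,suppress=True)
ims=[];th=np.linspace(0,2*np.pi,60)
c,s=np.cos(.724),np.sin(.724)
for n in ['scene','top']:
    C=cam(n);im=C[0]['color'][:,:,::-1];x0,y0=proj(C,[510,-150,30])[0].astype(int)-[65,45]; 
    z=np.ascontiguousarray(cv2.resize(im[y0:y0+90,x0:x0+130],None,fx=3,fy=3,interpolation=cv2.INTER_CUBIC))
    f=lambda P:[((proj(C,P)-[x0,y0]+.5)*3).astype(int)]
    cv2.polylines(z,f([[497+a*c-b*s,-6+a*s+b*c,28] for a,b in((45,25),(45,-25),(-45,-25),(-45,25))]),True,(0,255,0),1)
    ims.append(z)
    for k,h in(('carrier_centre',23),('carrier_grip',54),('disc_top',18),('steel_block',0),('flux_bottle',0),('knob_grip',80)):
        for m in mark_of(k,n)[:2]: print(n,k,round(m['conf'],2),atz(C,m['at'],h))
cv2.imwrite('pics/a6.png',np.hstack(ims))
E
```

```text
t: 18.62
ee_pos: [480.5, -20.4, 355.4]
orientation: [[-0.749, -0.663, 0.001], [-0.663, 0.749, 0.0], [-0.0, -0.0, -1.0]]
force: [0.5, 0.7, -0.5]
grip_width: 30.2
finger_force: 0.0
t: 19.45
ee_pos: [480.3, 258.6, 353.7]
orientation: [[-0.747, -0.665, -0.0], [-0.665, 0.747, -0.0], [0.0, -0.0, -1.0]]
force: [0.0, 0.1, 0.3]
grip_width: 30.0
finger_force: 0.0
scene carrier_centre 0.57 [500.2  -5.7  23. ]
scene carrier_grip 0.72 [474.  -36.5  54. ]
scene disc_top 0.48 [483.  -21.3  18. ]
scene steel_block 0.83 [ 444.5 -123.7    0. ]
scene flux_bottle 0.59 [ 677.7 -292.6    0. ]
scene knob_grip 0.55 [ 289.1 -516.4   80. ]
top carrier_centre 0.73 [491.1  -1.1  23. ]
top carrier_grip 0.68 [489.8 -19.5  54. ]
top disc_top 0.79 [490.9  -6.3  18. ]
top steel_block 0.94 [ 447.9 -117.1    0. ]
top steel_block 0.25 [493.9   5.7   0. ]
top flux_bottle 0.64 [ 684.4 -296.7    0. ]
top knob_grip 0.46 [481.3 -27.3  80. ]
top knob_grip 0.39 [ 570.3 -295.7   80. ]
```

View pics/a6.png

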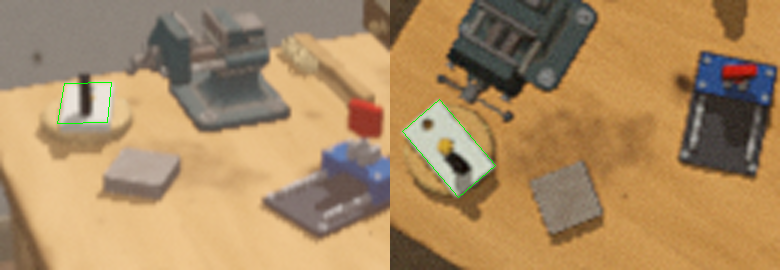

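The carrier lies flat and central on the disc (crop px (448,148)). The plunger is still up and turned (crop px (740,72)), and the block and bottle haven't moved.

```bash
python3 -c "
from workcell import *
print(hand_in())"
```

```text
the job is handed in; nothing more can be done
None
```

I handed the job in at about 20 s of the 69 s allowed: the plunger is latched open, the carrier lies flat within a few mm of the disc's centre, and the steel block and bottle look unmoved in the last pictures; no verdict came back.

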